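# Feel the gap with a feeler blade

### The arm

A 7-joint arm with a two-finger parallel gripper is mounted at the origin on a cart in front of the work surface, level with it; the furniture and walls round the work are solid. World frame = base frame: x ahead of the robot, y to its left, z up, the work surface at z = 0. Lengths are in m, angles in rad, forces in N, time in s.
With the tool pointing down it reaches from about 0.4 to 0.85 m from the base axis. Payload 4.5 kg.
Tool frame: the origin (TCP) lies on the centre line of the jaws, within the pads' length; the fingertips stand 19 mm ahead of it and the grasp point (between the pads) is the TCP; z points along the fingers, y is the line along which they close (so a half turn about z gives the same grasp; the last joint's range is limited). The gripper opens to 88 mm and grips with 3 to 60 N. Pads are 18 mm wide; open, the fingers measure 123 mm over their backs; the gripper's body (75 mm by 187 mm) begins 45 mm behind the grasp point.
Start: joints at [-1.116, 0.689, -0.195, 1.565, 0.157, 0.902, -0.215], TCP at [0.255, 0.571, 0.258] pointing down, gripper open.
Joint ranges: [-3.01, 3.01], [-0.46, 2.08], [-1.47, 1.51], [0.13, 2.56], [-1, 4.14], [0.04, 2.09], [-2.66, 2.66]. Speed limits (rad/s): [2.57, 2.57, 3.14, 3.14, 3.14, 3.14, 3.14].

### API

Orientations are given as a unit quaternion [w, x, y, z].
In Python, from workcell import robot gives the robot as it stands. The module is installed in compiled form; this text tells all that it offers.
- The arm moves only by the tool arm_command, never from a script. Its argument "moves" is text: rows parted by semicolons, each of 4 numbers parted by spaces: the shift along the tool's x, y, z normalised to -1 to 1, where 1 is 150 mm, then the turn about the tool's z normalised to -1 to 1, where 1 is 4 degrees. In form: dx dy dz yaw; .... A call has 1 to 20 rows; each row shifts and turns the commanded pose from where the row before left it, along the tool's axes as they then stand; what a row does not reach is not made up. A row lasts 1/10 s, in which the tool goes at most 50 mm and 8.59 degrees, less where a joint would pass 70% of its speed; a pose out of reach is approached as far as the arm can. A call with a number of a shift or a turn outside -1 to 1 is refused whole. A call with a gripper value outside its range is refused whole. "hand" is the closure in counts, from 0 (fully open) to 255 (shut), set as the call begins (left out, the last holds). The fingers move at their own pace and stop on an object; the grip force is fixed at half the most. Time passes only in rows, so rows that do not move let the fingers close. It gives the time, the measured TCP pose, the force, the opening and the grip force at its end, in the units of the state.
- robot.read_state(): the state, without advancing time (a new reading comes with each control period).
- robot.capture(name): name is "scene" or "top" or "wrist"; returns a dict with "img" (384x512x3 uint8, red, green, blue), "intrinsics" (3x3 intrinsics, pixels), "eye" and "orientation" of the camera in the world. Camera axes: x right, y down, z forward; pixel columns grow to the right and rows downward; lengths in m; the calibration is good to about 2 mm. A picture is of the moment at which its call begins. There is no depth.
- robot.sign_off(): hands the job in; it is judged then, once.
Trained networks look in the newest picture that a camera, given by its name, has taken for a name from the list of things; names that differ only in an ending like _2 or _b are one class to them, and where a whole thing is asked for, a point or a joint stands for the part that bears it (a point fixed in the world has none). Each returns a list of dicts, best first, with "score" (0 to 1); they miss things now and then, are a little off and sometimes report something else, mostly with a low value. They report only what shows in the picture. A call takes as long as a camera call. They do not tell look-alikes from the thing itself.
- robot.boxes_of(thing, camera): "location" ([column, row] as shares, 0 to 1, of the picture: columns of its width, rows of its height, amid what is visible of it).
- robot.landmark_of(thing, camera): "location" ([column, row] as shares, 0 to 1, of the picture: columns of its width, rows of its height: a listed point, or the origin of a listed thing).
The state is a dict: "clock": time; "qpos": joint angles; "joint_vel": joint speeds; "tau": joint torques, N m; "position": TCP position; "tcp_rot": TCP orientation; "force": force on the tool from outside, world axes, zero at the start; "ft_torque": the same for the moment, N m; "opening": opening from 0.0 (shut) to 1.0 (fully open); "finger_force": force on a finger pad.
Only numpy, scipy, OpenCV 4.12 (cv2) and the standard library are available. Lean on these libraries where they do the work, as an engineer would, in place of code of your own. Each camera call takes 0.05 s, during which the arm holds its last target. There are 200 camera calls.

### The job

Draw the orange-handled feeler blade out of its grey stand and slide it, blade down, between the steel plate and the brass sprung plate of the gap gauge until it drags snugly: the sprung plate should have given by one or two millimetres, and must not be forced back to its stop. Hold the blade still at that depth, upright between both plates, and finish while still gripping it, with the hand clear of the gauge. Leave the bearing, the tape roll and the valve spring where they are.

Things in the scene. Friction and masses are not known exactly. Their poses are not given: they have to be found in the camera images.
- feeler_blade: Steel feeler blade with orange handle, 70 g, standing upright in the slot of the grey stand, handle up. Origin at the centre of the blade's tip (lower end), z up along the blade. Blade: 24 mm wide (x), an even 5 mm thick (y), z = 0 to 85 mm. Handle: 24 mm (x) by 14 mm (y), z = 85 to 137 mm; grip it across its 14 mm.
- blade_grip (a point): Middle of the orange handle's grip, 115 mm above the blade's tip on the blade's centre line; axes as the blade's.
- blade_stand: Grey fixed stand, 64 x 46 x 52 mm (x, y, z), origin at the centre of its underside. An upright slot 26 mm (x) by 6.5 mm (y), 44 mm deep, floor 8 mm above the underside, holds the blade loosely: the handle begins 41 mm above the stand's top.
- gap_gauge: Gap gauge fixed to the bench: grey base 72 x 150 x 14 mm (x, y, z), origin centre of underside. On it a carriage floats along y (6 mm either way, almost no force, so it follows the blade sideways until both plates touch it). It carries two upright plates facing each other across a throat open at the top; plates 44 mm wide (x), feet 22 mm and tops 90 mm above the underside.
- throat_mouth (a point): Centre of the throat's mouth, level with the plates' tops; moves with the carriage. x along the plates, y across the gap (steel plate to brass plate), z up. Gap here about 11 mm; it narrows by 0.15 mm per mm of depth (the brass face slopes). The setting varies by 1 mm either way, so the 5 mm blade first touches both plates about 33 to 48 mm down: feel for it. Floor 68 mm down.
- sprung_plate (a joint): How far the brass plate (on the gauge's +y side) is pushed back along +y, in m: 0 at rest, stop at 0.0036. Springs: 4 N per mm, no preload. Friction makes the downward drag grow by very roughly 1 N per mm of depth after first contact: some 3 to 12 N when snug (1 to 2 mm given, 7 to 13 mm past first contact).
- bearing: Loose ball bearing, 52 mm across and 15 mm high, lying flat; a bystander. Origin at the centre of its underside.
- tape_roll: Loose roll of black tape, 58 mm across and 19 mm high, lying flat; a bystander. Origin at the centre of its underside.
- valve_spring: Loose dark coil spring, 30 mm across and 46 mm high, upright; a bystander. Origin at the centre of its underside.
Not all that is in view belongs to the job. What is shaped like the blade_stand but blue is not meant. Of the things that look like the feeler_blade, the smaller one is meant.

How it is judged:
By the outcome, as a careful person would: the job done as asked, in the order asked, and still so for the second after the job is handed in, while the arm keeps its last pose, push and grip.
It also fails if it takes over 51 s, if anything falls off the work surface, if the arm or the gripper's body presses on something with over 40 N, if the wrist force passes 120 N, or if a joint passes its speed limit or range.

## Working session

There is one attempt and no reset: what is moved stays moved. The work goes in short steps, Python scripts to look and compute and a tool call to move; the robot and the scene stay as the last step left them, time stands still between calls to the robot, and variables do not carry over. Pictures are saved under pics/ and viewed, at most 10 in all, crops included, and the job is handed in when it is done.

Besides the shell and the picture viewer there is one more tool, called after ">>>" as a command line: name --argument value ..., lists and objects as JSON in quotes. arm_command: Moves the arm, as the interface text tells. Its arguments: {"type":"object","properties":{"moves":{"type":"string"},"hand":{"type":"number"}},"required":["moves"]}

```bash
mkdir -p pics
cat > h.py <<'E'
import numpy as np, cv2
from scipy.spatial.transform import Rotation as R
from workcell import robot
def Rq(q): return R.from_quat([q[1],q[2],q[3],q[0]]).as_matrix()
def camR(c):
    o=np.array(c["orientation"],float)
    return o if o.shape==(3,3) else Rq(o)
def ray(c,uv):
    p=np.linalg.inv(c["intrinsics"])@[uv[0],uv[1],1]; d=camR(c)@p
    return np.array(c["eye"]),d/np.linalg.norm(d)
def onz(c,uv,z):
    e,d=ray(c,uv); return e+d*(z-e[2])/d[2]
def tri(rs):
    A=np.zeros((3,3));b=np.zeros(3)
    for e,d in rs:
        P=np.eye(3)-np.outer(d,d);A+=P;b+=P@e
    x=np.linalg.solve(A,b); return x,[np.linalg.norm(np.cross(x-e,d)) for e,d in rs]
def proj(c,X):
    p=c["intrinsics"]@(camR(c).T@(np.array(X)-c["eye"])); return p[:2]/p[2]
E
python3 - <<'E'
from h import *
C={}
for n in ["scene","top"]:
    c=robot.capture(n);C[n]=c;cv2.imwrite(f"pics/{n}0.png",c["img"][:,:,::-1])
    print(n,c["eye"],c["orientation"])
    for t in ["feeler_blade","blade_grip","blade_stand","gap_gauge","throat_mouth","bearing","tape_roll","valve_spring"]:
        print(t,[(np.round(np.array(d["location"])*[512,384],1).tolist(),round(d["score"],2)) for d in robot.landmark_of(t,n)])
s=robot.read_state();print(s)
E
```

```text
scene [-0.12917617 -0.45001656  0.59272783] [-0.43755911  0.76121252 -0.4193477   0.23074884]
feeler_blade [([310.8, 236.2], 0.7)]
blade_grip [([315.0, 169.1], 0.82), ([318.0, 209.7], 0.69)]
blade_stand [([315.2, 261.2], 0.91), ([271.2, 285.7], 0.84)]
gap_gauge [([166.3, 225.0], 0.58)]
throat_mouth [([158.8, 193.0], 0.75)]
bearing [([195.9, 279.1], 0.89)]
tape_roll [([235.5, 237.9], 0.91)]
valve_spring [([266.3, 211.1], 0.73)]
top [0.39838819 0.0114835  1.1257605 ] [-0.04441001  0.71623863 -0.69471742  0.04896614]
feeler_blade [([299.1, 170.5], 0.87), ([319.6, 197.4], 0.68)]
blade_grip [([309.6, 155.6], 0.65), ([326.6, 191.5], 0.4)]
blade_stand [([300.7, 238.1], 0.75), ([317.7, 196.7], 0.58)]
gap_gauge [([194.9, 220.5], 0.87)]
throat_mouth [([253.2, 158.5], 0.47)]
bearing [([255.1, 255.1], 0.49), ([192.9, 217.3], 0.17)]
tape_roll [([250.0, 200.2], 0.64), ([327.3, 189.4], 0.36)]
valve_spring [([254.2, 157.2], 0.45), ([192.6, 220.8], 0.39)]
{'clock': 0.9, 'qpos': array([-1.11616963,  0.68904865, -0.19462086,  1.56531997,  0.15726022,
        0.90249253, -0.21511746]), 'joint_vel': array([ 0.00081859,  0.00035304, -0.0007816 , -0.00136402, -0.00023134,
        0.00069224,  0.00086934]), 'tau': array([-4.29339143e-04, -5.27478611e+01, -1.26732923e+00, -1.53750336e+01,
       -5.19692525e-02, -9.37453333e-04, -5.99668155e-06]), 'position': array([0.25528656, 0.5705025 , 0.25776997]), 'tcp_rot': array([-1.45487224e-05,  2.08864729e-01,  9.77944539e-01,  5.85100197e-05]), 'force': array([0.06223496, 0.30547846, 0.38612723]), 'ft_torque': array([-0.04680702, -0.01264232, -0.00816252]), 'finger_force': 0.0, 'opening': 0.9978148119458433}
```

View pics/scene0.png

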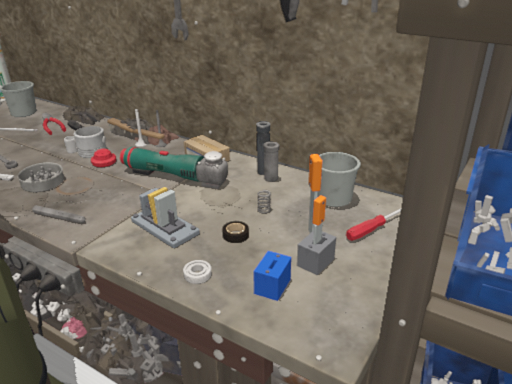

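View pics/top0.png

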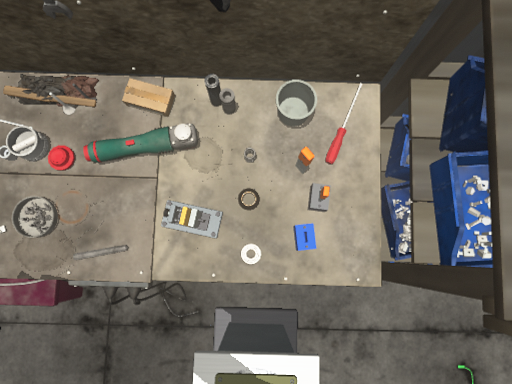

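The scene view shows the small blade (handle at 318,210) in the grey stand at (315,255). The tall look-alike (315,170) stands behind it, the blue stand is at (272,275) and the gauge at (165,220). In the top view they are at (318,197), (306,155), (305,237) and (192,219).

Run:
```python
from h import *
c=robot.capture("top");s=robot.capture("scene")
t=c["img"];a=cv2.resize(t[130:260,160:230],None,fx=5,fy=5,interpolation=3)[225:]
b=cv2.resize(t[130:225,280:350],None,fx=5,fy=5,interpolation=3)
a=cv2.resize(t[190:250,150:235],None,fx=4.7,fy=4.7,interpolation=3);b=cv2.resize(t[140:220,285:345],None,fx=5,fy=5,interpolation=3)
d=cv2.resize(s["img"][180:250,120:210],None,fx=4.4,fy=4.4,interpolation=3)
im=np.zeros((600,800,3),np.uint8)
im[:a.shape[0],:a.shape[1]]=a; im[:b.shape[0],410:410+b.shape[1]]=b; im[290:290+d.shape[0],:d.shape[1]]=d[:310]
cv2.imwrite("pics/crop.png",im[:,:,::-1])
print(c["intrinsics"],s["intrinsics"])
for n,uv in dict(stand=(317,197),tall=(306,155),blue=(305,237),gauge=(193,219.5)).items(): print(n,onz(c,uv,0).round(3),onz(c,uv,.09).round(3),onz(c,uv,.145).round(3))
for n,uv,z in [("bearing",(250.5,254),.015),("tape",(249,199),.019),("spring",(250.5,156),.046)]: print(n,onz(c,uv,z).round(3))
print("grip tri",tri([ray(c,(326,191.5)),ray(s,(318.5,209.7))]))
print("mouth tri",tri([ray(c,(190,216)),ray(s,(158.8,193))]))
print("tall grip",tri([ray(c,(308,155)),ray(s,(315,169))]))
```

```text
[[426.89431089   0.         258.75512831]
 [  0.         426.89431089 198.17977663]
 [  0.           0.           1.        ]] [[481.38362653   0.         249.83770957]
 [  0.         481.38362653 193.77707483]
 [  0.           0.           1.        ]]
stand [ 0.556 -0.149  0.   ] [ 0.544 -0.136  0.09 ] [ 0.536 -0.128  0.145]
tall [ 0.67  -0.117  0.   ] [ 0.648 -0.107  0.09 ] [ 0.635 -0.101  0.145]
blue [ 0.449 -0.118  0.   ] [ 0.445 -0.108  0.09 ] [ 0.442 -0.102  0.145]
gauge [0.486 0.178 0.   ] [0.479 0.165 0.09 ] [0.475 0.157 0.145]
bearing [0.4   0.023 0.015]
tape [0.543 0.032 0.019]
spring [0.651 0.031 0.046]
grip tri (array([ 0.55224533, -0.15140395,  0.12133682]), [np.float64(0.001385336794836318), np.float64(0.0013853367948362609)])
mouth tri (array([0.48504337, 0.17496663, 0.09005224]), [np.float64(0.003245295477044773), np.float64(0.0032452954770446087)])
tall grip (array([ 0.63156385, -0.10323312,  0.15560089]), [np.float64(0.0012524709401174525), np.float64(0.001252470940117468)])
```

View pics/crop.png

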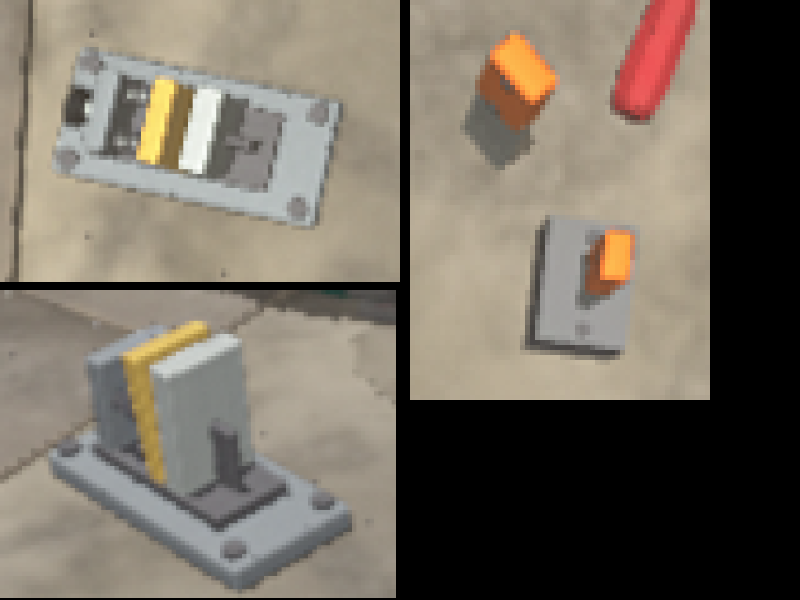

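```bash
cat >> h.py <<'E'
def yaw():
    T=Rq(robot.read_state()["tcp_rot"]); return np.degrees(np.arctan2(T[1,1],T[0,1])),T
def plan(target,ydeg=None):
    s=robot.read_state();y,T=yaw();dw=0
    if ydeg is not None:
        dw=(ydeg-y+90)%180-90; T=R.from_euler('z',dw,degrees=True).as_matrix()@T
    print("pos",s["position"].round(4),"yaw",y.round(2),"z-tilt",T[:,2].round(4),"| yaw units",round(-dw/4,3),"then shift units",(T.T@(np.array(target)-s["position"])/.15).round(4))
E
python3 - <<'E'
from h import *
c=robot.capture("top")
def f(p,o,sc,off): return np.array(o)+(np.array(p)-off)/sc
def ang(a,b): d=b-a; return np.degrees(np.arctan2(d[1],d[0])).round(2)
st=lambda p:onz(c,f(p,(285,140),5,(410,0)),.052)
P=[st(p) for p in [(545,215),(632,222),(620,355),(535,345)]]
print("stand corners",np.round(P,4).tolist(),np.mean(P,0).round(4),"x-dir",ang(P[2],P[1]),ang(P[3],P[0]),"y-dir",ang(P[1],P[0]),ang(P[2],P[3]))
g=lambda p:onz(c,f(p,(150,190),4.7,(0,0)),.014)
P=[g(p) for p in [(80,48),(343,100),(315,227),(53,170)]]
print("gauge",np.mean(P,0).round(4),"y-dir",ang(P[1],P[0]),ang(P[2],P[3]),"x",ang(P[2],P[1]),ang(P[3],P[0]))
g=lambda p:onz(c,f(p,(150,190),4.7,(0,0)),.09)
print("steel top in edge",g((202,90)).round(4),g((183,168)).round(4),"brass in edge",g((178,82)).round(4),g((158,162)).round(4))
plan((.553,-.151,.235),85)
E
```

```text
stand corners [[0.5845, -0.128, 0.052], [0.5823, -0.1724, 0.052], [0.5139, -0.1669, 0.052], [0.5176, -0.1238, 0.052]] [ 0.5496 -0.1478  0.052 ] x-dir -4.62 -3.56 y-dir 87.13 85.02
gauge [0.4863 0.1787 0.014 ] y-dir 80.54 79.53 x -10.05 -9.09
steel top in edge [0.5042 0.1662 0.09  ] [0.4635 0.174  0.09  ] brass in edge [0.508  0.1789 0.09  ] [0.4662 0.187  0.09  ]
pos [0.2553 0.5705 0.2577] yaw 65.89 z-tilt [-0.e+00  1.e-04 -1.e+00] | yaw units -4.777 then shift units [-2.3965 -4.6188  0.1512]
```

>>> arm_command --moves "0 0 0 -1; 0 0 0 -1; 0 0 0 -1; 0 0 0 -1; 0 0 0 -1; 0 0 0 0" --hand 0

```text
clock: 1.65
position: [0.2554, 0.5704, 0.2577]
tcp_rot: [-0.0, 0.036, 0.999, 0.0]
force: [0.1, -0.1, 0.3]
opening: 1.003
finger_force: 0.0
```

>>> arm_command --moves "-0.12 -0.23 0 0; -0.12 -0.23 0 0; -0.12 -0.23 0 0; -0.12 -0.23 0 0; -0.12 -0.23 0 0; -0.12 -0.23 0 0; -0.12 -0.23 0 0; -0.12 -0.23 0 0; -0.12 -0.23 0 0; -0.12 -0.23 0 0; -0.12 -0.23 0 0; -0.12 -0.23 0 0; -0.12 -0.23 0 0; -0.12 -0.23 0 0; -0.12 -0.23 0 0; -0.12 -0.23 0 0; -0.12 -0.23 0 0; -0.12 -0.23 0 0; 0 0 0 0; 0 0 0 0"

```text
clock: 3.65
position: [0.534, -0.0728, 0.2576]
tcp_rot: [-0.0, 0.038, 0.999, 0.0]
force: [0.8, 0.3, 0.7]
opening: 0.999
finger_force: 0.0
```

Run:
```python
from h import *
w=robot.capture("wrist");cv2.imwrite("pics/w1.png",w["img"][:,:,::-1])
print(w["eye"],camR(w).round(3).tolist())
for t in ["blade_grip","blade_stand","feeler_blade"]:
    print(t,[(np.round(np.array(d["location"])*[512,384],1).tolist(),round(d["score"],2)) for d in robot.landmark_of(t,"wrist")])
print("expect grip",proj(w,(.552,-.151,.123)),"top",proj(w,(.552,-.151,.145)))
plan((.553,-.151,.235),86)
```

```text
[ 0.4633159  -0.06758029  0.38380109] [[0.076, 0.958, 0.276], [0.997, -0.074, -0.02], [0.001, 0.276, -0.961]]
blade_grip [([233.8, 303.9], 0.69), ([174.5, 215.3], 0.65), ([502.3, 121.6], 0.23)]
blade_stand [([216.5, 104.5], 0.95), ([201.9, 188.5], 0.8)]
feeler_blade [([232.0, 237.7], 0.85), ([197.5, 189.9], 0.59)]
expect grip [174.07952905 218.07488667] top [167.53450615 226.52749028]
pos [ 0.5337 -0.0705  0.2579] yaw 86.02 z-tilt [-1.e-04  7.e-04 -1.e+00] | yaw units 0.005 then shift units [-0.166  -0.5268  0.1521]
```

View pics/w1.png

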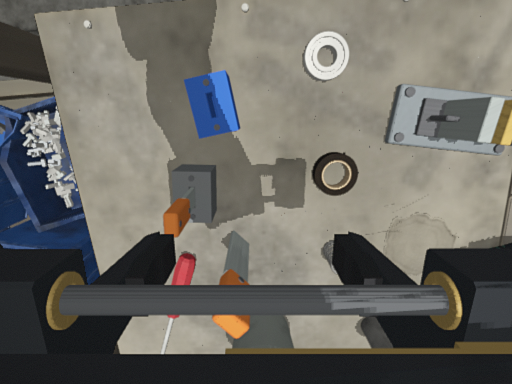

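The wrist view shows the small handle at (177,216), close to the expected (174,218). The tall look-alike is at (232,300) and the stand at (193,190).

>>> arm_command --moves "-0.04 -0.13 0 0; -0.04 -0.13 0 0; -0.04 -0.13 0 0; -0.046 -0.137 0 0; 0 0 0 0; 0 0 0 0; 0 0 0 0"

```text
clock: 4.55
position: [0.553, -0.1505, 0.2578]
tcp_rot: [-0.0, 0.035, 0.999, 0.001]
force: [-0.2, -0.1, 0.1]
opening: 0.999
finger_force: 0.0
```

Run:
```python
from h import *
w=robot.capture("wrist");cv2.imwrite("pics/w2.png",w["img"][:,:,::-1])
c=robot.capture("top");s=robot.capture("scene")
for t in ["blade_grip","blade_stand","feeler_blade"]:
    print(t,[(np.round(np.array(d["location"])*[512,384],1).tolist(),round(d["score"],2)) for d in robot.landmark_of(t,"wrist")])
print("expect grip",proj(w,(.552,-.151,.123)),"top",proj(w,(.552,-.151,.145)), "tall",proj(w,(.6315,-.103,.156)))
plan((.553,-.151,.123),86)
```

```text
blade_grip [([315.1, 278.7], 0.71), ([250.4, 196.4], 0.66)]
blade_stand [([273.9, 84.1], 0.66), ([254.5, 167.6], 0.61)]
feeler_blade [([256.3, 172.2], 0.86), ([290.4, 223.8], 0.56)]
expect grip [252.62155222 193.14268229] top [252.5974473  199.69469364] tall [311.6880076  283.57928994]
pos [ 0.5531 -0.1522  0.2578] yaw 85.94 z-tilt [ 0.e+00  2.e-04 -1.e+00] | yaw units -0.015 then shift units [0.0014 0.0076 0.8985]
```

View pics/w2.png

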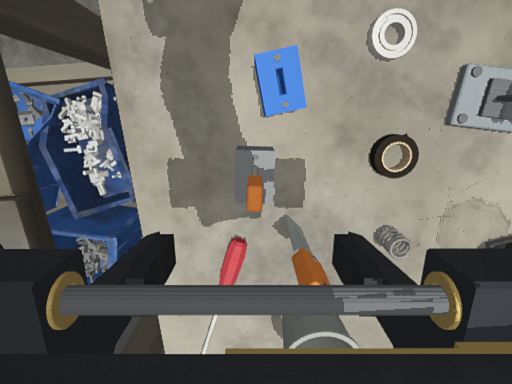

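Handle is at (255,200), about 1 mm to +y of my aim. I'll descend and grip.

>>> arm_command --moves "-0.006 0.017 0.1 0; 0 0 0.1 0; 0 0 0.1 0; 0 0 0.1 0; 0 0 0.1 0; 0 0 0.1 0; 0 0 0.1 0; 0 0 0.1 0; 0 0 0.05 0; 0 0 0.05 0; 0 0 0 0; 0 0 0 0"

```text
clock: 6.05
position: [0.5545, -0.1502, 0.123]
tcp_rot: [0.0, 0.036, 0.999, 0.0]
force: [-0.7, 0.9, 0.4]
opening: 1.002
finger_force: 0.0
```

Run:
```python
from h import *
w=robot.capture("wrist");s=robot.capture("scene")
im=np.hstack([w["img"][100:384,100:412],cv2.resize(s["img"][120:290,240:400],(300,284))])
cv2.imwrite("pics/w3.png",im[:,:,::-1])
plan((.554,-.1498,.123),86)
```

```text
pos [ 0.5547 -0.1503  0.1233] yaw 85.89 z-tilt [ 1.2e-03 -1.0e-04 -1.0e+00] | yaw units -0.027 then shift units [0.0047 0.003  0.0021]
```

View pics/w3.png

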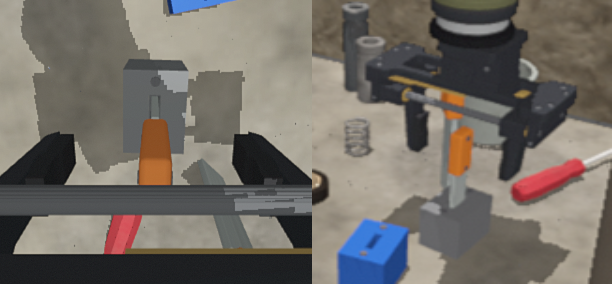

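The jaws straddle the handle, which sits centred at column 155 in the crop. Closing.

>>> arm_command --moves "0 0 0 0; 0 0 0 0; 0 0 0 0; 0 0 0 0; 0 0 0 0; 0 0 0 0; 0 0 0 0; 0 0 0 0; 0 0 0 0; 0 0 0 0" --hand 255

```text
clock: 7.15
position: [0.5542, -0.1502, 0.1227]
tcp_rot: [-0.0, 0.036, 0.999, 0.0]
force: [0.5, -0.3, -0.3]
opening: 0.153
finger_force: 30.0
```

>>> arm_command --moves "0 0 -0.05 0; 0 0 -0.07 0; 0 0 -0.1 0; 0 0 -0.1 0; 0 0 -0.1 0; 0 0 -0.1 0; 0 0 -0.1 0; 0 0 -0.1 0; 0 0 -0.08 0; 0 0 -0.05 0; 0 0 0 0; 0 0 0 0"

```text
clock: 8.35
position: [0.5539, -0.1503, 0.25]
tcp_rot: [-0.0, 0.036, 0.999, 0.0]
force: [0.1, -0.4, -1.3]
opening: 0.155
finger_force: 30.0
```

Run:
```python
from h import *
s=robot.read_state();print(s["force"],s["ft_torque"],s["opening"],s["finger_force"])
c=robot.capture("top")
print([(np.round(np.array(d["location"])*[512,384],1).tolist(),round(d["score"],2)) for d in robot.landmark_of("throat_mouth","top")])
plan((.486,.176,.252),80)
```

```text
[ 0.08010627 -0.39201334 -1.29863972] [ 0.02561762 -0.03886357 -0.01686718] 0.15474540634622486 29.98753064603079
[([188.5, 214.9], 0.94)]
pos [ 0.5537 -0.1502  0.2495] yaw 85.9 z-tilt [-1.4e-03  5.0e-04 -1.0e+00] | yaw units 1.474 then shift units [ 0.8223  2.0635 -0.0151]
```

>>> arm_command --moves "0 0 0 0.7; 0 0 0 0.77; 0.04 0.1 0 0; 0.08 0.2 0 0; 0.08 0.2 0 0; 0.08 0.2 0 0; 0.08 0.2 0 0; 0.08 0.2 0 0; 0.08 0.2 0 0; 0.08 0.2 0 0; 0.08 0.2 0 0; 0.08 0.2 0 0; 0.08 0.2 0 0; 0.02 0.06 0 0; 0 0 0 0; 0 0 0 0; 0 0 0 0"

```text
clock: 10.15
position: [0.4836, 0.1892, 0.25]
tcp_rot: [-0.0, 0.088, 0.996, -0.001]
force: [-0.2, 0.6, -0.5]
opening: 0.153
finger_force: 30.0
```

Run:
```python
from h import *
s=robot.read_state()
w=robot.capture("wrist");c=robot.capture("scene")
im=np.hstack([w["img"][60:384,100:412],cv2.resize(c["img"][90:250,90:250],(324,324),interpolation=3)])
cv2.imwrite("pics/w4.png",cv2.resize(im,None,fx=1.25,fy=1.25,interpolation=3)[:,:800,::-1])
L={}
for n,cc in (("wrist",w),("scene",c)):
  for t in ["throat_mouth","gap_gauge","feeler_blade"]:
    l=[(np.round(np.array(d["location"])*[512,384],1).tolist(),round(d["score"],2)) for d in robot.landmark_of(t,n)]
    print(n,t,l)
    if t=="throat_mouth" and l: print("   on z.09",onz(cc,l[0][0],.09).round(4))
  T=Rq(s["tcp_rot"]);print(n,"tip expected",proj(cc,s["position"]+T[:,2]*.115),"below at .09",proj(cc,[*s["position"][:2],.09]))
plan((.486,.176,.252),80)
```

```text
wrist throat_mouth [([246.7, 192.3], 0.81)]
   on z.09 [0.4872 0.1813 0.09  ]
wrist gap_gauge [([250.0, 178.7], 0.68)]
wrist feeler_blade [([256.6, 196.2], 0.6)]
wrist tip expected [253.35803383 200.00569458] below at .09 [253.58504653 187.67180585]
scene throat_mouth [([161.1, 193.8], 0.86), ([154.5, 170.0], 0.71)]
   on z.09 [0.4831 0.1713 0.09  ]
scene gap_gauge [([166.5, 224.6], 0.74)]
scene feeler_blade [([152.0, 169.3], 0.93)]
scene tip expected [152.24600749 172.2888775 ] below at .09 [154.78251965 191.40006061]
pos [0.4835 0.1909 0.2502] yaw 79.99 z-tilt [ 1.e-04  0.e+00 -1.e+00] | yaw units -0.002 then shift units [-0.034  -0.0952 -0.0117]
```

View pics/w4.png

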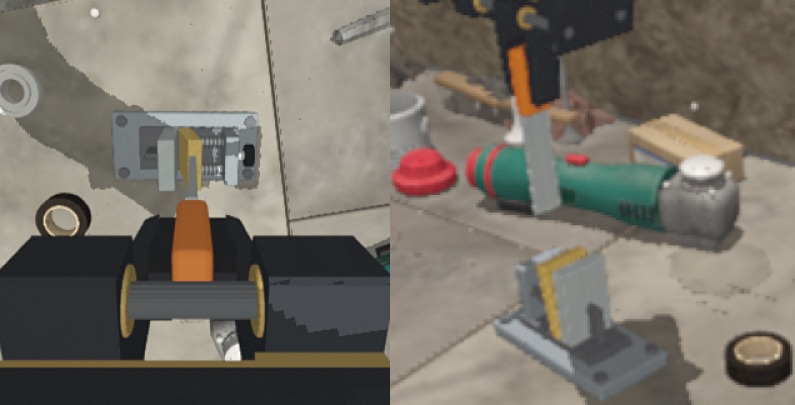

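The wrist view shows the blade tip at about (253,190) and the throat gap at about (243,186), to its left. The blade must shift towards -y by roughly 12 mm. I'll move, lower a little and check from close.

>>> arm_command --moves "-0.01 -0.04 0.05 0; -0.01 -0.04 0.08 0; 0 0 0.08 0; 0 0 0 0; 0 0 0 0; 0 0 0 0"

```text
clock: 11.15
position: [0.4845, 0.1791, 0.2191]
tcp_rot: [0.0, 0.087, 0.996, 0.0]
force: [-0.2, 0.1, -0.4]
opening: 0.157
finger_force: 30.0
```

Run:
```python
from h import *
P=np.mean([robot.read_state()["position"] for _ in range(3)],0);print(P)
w=robot.capture("wrist");c=robot.capture("scene")
a=cv2.resize(w["img"][130:260,200:310],None,fx=3.6,fy=3.6,interpolation=3)
b=cv2.resize(c["img"][145:245,115:205],None,fx=4.4,fy=4.4,interpolation=3)
im=np.zeros((468,800,3),np.uint8);im[:468,:396]=a;im[:440,400:796]=b[:440,:396]
cv2.imwrite("pics/w5.png",im[:,:,::-1])
for n,cc in (("wrist",w),("scene",c)):
  print(n,[(np.round(np.array(d["location"])*[512,384],1).tolist(),round(d["score"],2)) for d in robot.landmark_of("throat_mouth",n)])
  print("tip",proj(cc,P-[0,0,.115]),"below@.09",proj(cc,[*P[:2],.09]),"+y1cm",proj(cc,[P[0],P[1]+.01,.09]))
plan((.486,.176,.252),80)
```

```text
[0.48451202 0.17906164 0.21907791]
wrist [([257.4, 196.9], 0.72)]
tip [253.29344812 199.93307873] below@.09 [253.28381291 195.63283304] +y1cm [263.95719916 193.80819775]
scene [([156.6, 192.5], 0.86)]
tip [157.96444304 186.59607257] below@.09 [158.735109   192.50432318] +y1cm [155.11863806 191.23225018]
pos [0.4844 0.179  0.2191] yaw 80.02 z-tilt [ 8.e-04  4.e-04 -1.e+00] | yaw units 0.005 then shift units [-0.0139 -0.0181 -0.2194]
```

View pics/w5.png

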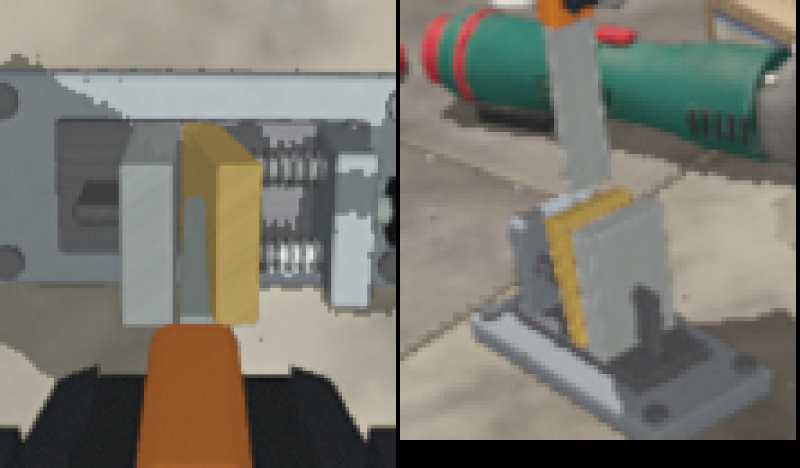

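The gap spans crop columns 172–215 and the blade tip 187–207, so the blade is about 1 mm too far to +y and about 2 mm short in x. I'll correct that and enter the throat gently.

>>> arm_command --moves "-0.014 -0.006 0 0; 0 0 0.03 0; 0 0 0.03 0; 0 0 0.03 0; 0 0 0.03 0; 0 0 0 0; 0 0 0 0"

```text
clock: 12.05
position: [0.4861, 0.1776, 0.2005]
tcp_rot: [-0.0, 0.087, 0.996, -0.0]
force: [-1.0, 0.0, -0.3]
opening: 0.16
finger_force: 30.0
```

>>> arm_command --moves "0 0 0.03 0; 0 0 0.03 0; 0 0 0.03 0; 0 0 0.03 0; 0 0 0.03 0; 0 0 0 0; 0 0 0 0"

```text
clock: 12.75
position: [0.4861, 0.1776, 0.1781]
tcp_rot: [-0.0, 0.087, 0.996, -0.0]
force: [0.8, 0.5, -0.6]
opening: 0.154
finger_force: 30.0
```

Run:
```python
from h import *
w=robot.capture("wrist")
a=cv2.resize(w["img"][130:260,200:310],None,fx=3.6,fy=3.6,interpolation=3)
cv2.imwrite("pics/w6.png",a[:,:,::-1])
s=robot.read_state();print(s["position"],s["force"],s["ft_torque"])
```

```text
[0.48620315 0.17769844 0.17823864] [ 0.02682271  0.00387488 -0.10816083] [ 0.00895197 -0.03684302  0.01840254]
```

View pics/w6.png

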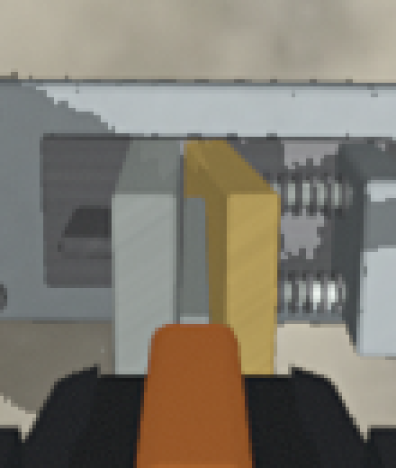

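The blade (crop columns 183–207) is inside the throat with no side load. Now I feel for contact.

>>> arm_command --moves "0 0 0.01 0; 0 0 0.01 0; 0 0 0.01 0; 0 0 0 0; 0 0 0 0"

```text
clock: 13.3
position: [0.4861, 0.1776, 0.1737]
tcp_rot: [-0.0, 0.087, 0.996, -0.0]
force: [-0.3, -0.6, -1.2]
opening: 0.153
finger_force: 30.0
```

>>> arm_command --moves "0 0 0.01 0; 0 0 0.01 0; 0 0 0 0"

```text
clock: 13.6
position: [0.4861, 0.1776, 0.1705]
tcp_rot: [-0.0, 0.087, 0.996, -0.0]
force: [0.3, -0.4, -0.5]
opening: 0.158
finger_force: 30.0
```

>>> arm_command --moves "0 0 0.01 0; 0 0 0.01 0; 0 0 0 0"

```text
clock: 13.9
position: [0.4861, 0.1776, 0.1675]
tcp_rot: [-0.0, 0.087, 0.996, -0.0]
force: [0.2, 0.3, -1.0]
opening: 0.156
finger_force: 30.0
```

>>> arm_command --moves "0 0 0.01 0; 0 0 0 0"

```text
clock: 14.1
position: [0.4861, 0.1776, 0.1661]
tcp_rot: [-0.0, 0.087, 0.996, 0.0]
force: [-0.1, -0.9, -1.2]
opening: 0.153
finger_force: 30.0
```

>>> arm_command --moves "0 0 0.01 0; 0 0 0 0"

```text
clock: 14.3
position: [0.4862, 0.1776, 0.1646]
tcp_rot: [-0.0, 0.087, 0.996, 0.0]
force: [-0.3, 0.3, -0.5]
opening: 0.155
finger_force: 30.0
```

>>> arm_command --moves "0 0 0.01 0; 0 0 0 0; 0 0 0 0"

```text
clock: 14.6
position: [0.4862, 0.1777, 0.1632]
tcp_rot: [0.0, 0.087, 0.996, 0.0]
force: [0.5, -0.1, -1.0]
opening: 0.158
finger_force: 30.0
```

>>> arm_command --moves "0 0 0.01 0; 0 0 0 0; 0 0 0 0"

```text
clock: 14.9
position: [0.4862, 0.1776, 0.1617]
tcp_rot: [0.0, 0.087, 0.996, 0.0]
force: [-0.4, -0.6, -1.9]
opening: 0.157
finger_force: 30.0
```

>>> arm_command --moves "0 0 0.01 0; 0 0 0 0; 0 0 0 0"

```text
clock: 15.2
position: [0.4863, 0.1777, 0.1602]
tcp_rot: [0.0, 0.087, 0.996, 0.0]
force: [0.2, 0.6, -0.5]
opening: 0.155
finger_force: 30.0
```

>>> arm_command --moves "0 0 0.01 0; 0 0 0 0; 0 0 0 0"

```text
clock: 15.5
position: [0.4862, 0.1777, 0.1587]
tcp_rot: [0.0, 0.087, 0.996, 0.0]
force: [0.5, 0.2, 0.3]
opening: 0.155
finger_force: 30.0
```

>>> arm_command --moves "0 0 0.01 0; 0 0 0 0; 0 0 0 0"

```text
clock: 15.8
position: [0.4863, 0.1777, 0.1572]
tcp_rot: [0.0, 0.087, 0.996, 0.0]
force: [0.8, -0.3, 1.5]
opening: 0.157
finger_force: 30.0
```

>>> arm_command --moves "0 0 0.01 0; 0 0 0 0; 0 0 0 0"

```text
clock: 16.1
position: [0.4863, 0.1777, 0.1557]
tcp_rot: [0.0, 0.087, 0.996, 0.0]
force: [-0.1, -0.3, 2.3]
opening: 0.158
finger_force: 30.0
```

>>> arm_command --moves "0 0 0.01 0; 0 0 0 0; 0 0 0 0"

```text
clock: 16.4
position: [0.4863, 0.1777, 0.1542]
tcp_rot: [0.0, 0.087, 0.996, 0.0]
force: [0.8, -0.0, 3.3]
opening: 0.161
finger_force: 30.0
```

>>> arm_command --moves "0 0 0.01 0; 0 0 0 0; 0 0 0 0"

```text
clock: 16.7
position: [0.4863, 0.1777, 0.1528]
tcp_rot: [0.0, 0.087, 0.996, 0.0]
force: [0.4, 0.3, 4.0]
opening: 0.158
finger_force: 30.0
```

>>> arm_command --moves "0 0 0.007 0; 0 0 0 0; 0 0 0 0"

```text
clock: 17.0
position: [0.4863, 0.1777, 0.1518]
tcp_rot: [0.0, 0.087, 0.996, 0.0]
force: [0.7, -0.7, 5.8]
opening: 0.155
finger_force: 30.0
```

Run:
```python
from h import *
F=[]
for _ in range(8):
    robot.capture("wrist"); s=robot.read_state();F.append(np.r_[s["force"],s["position"]])
print(np.mean(F,0).round(4),np.std(F,0).round(4),s["ft_torque"])
w=robot.capture("wrist")
cv2.imwrite("pics/w7.png",cv2.resize(w["img"][130:260,200:310],None,fx=3.6,fy=3.6,interpolation=3)[:,:,::-1])
```

```text
[0.2159 0.2172 5.5025 0.4863 0.1777 0.1518] [0.4065 0.3198 0.2717 0.     0.     0.    ] [-0.01716447 -0.00062922 -0.14952094]
```

View pics/w7.png

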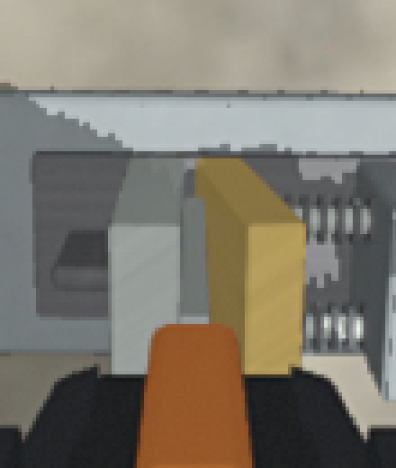

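Contact began at TCP z ≈ 0.160, and the force has grown linearly since, so the blade is about 8.4 mm past contact (≈1.25 mm given). One millimetre more puts it mid-range.

>>> arm_command --moves "0 0 0.008 0; 0 0 0 0; 0 0 0 0; 0 0 0 0; 0 0 0 0"

```text
clock: 17.95
position: [0.4863, 0.1777, 0.1507]
tcp_rot: [0.0, 0.087, 0.996, 0.0]
force: [1.4, 0.3, 5.3]
opening: 0.155
finger_force: 30.0
```

Run:
```python
from h import *
s=robot.read_state();print(s["position"],s["force"],s["finger_force"],yaw()[1][:,2])
print(robot.sign_off())
```

```text
[0.48632069 0.17769262 0.15069829] [1.38266724 0.31043401 5.33328463] 29.990071526772226 [ 4.84652269e-04  2.55615561e-04 -9.99999850e-01]
the job is handed in; nothing more can be done
None
```

The job is handed in: the blade is held upright between the plates, still gripped at about 6 N of drag and roughly 9.4 mm past first contact. I estimate the sprung plate gave about 1.4 mm (inferred from depth and force), with the hand clear of the gauge.

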